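Load the sample cases on the scan stage and set the stage free of backlash

TASK

Carry every sample case by its lid handle onto the scan stage's black deck, where they stand side by side; some catches may not have caught, which a gentle tug at the lid will tell, so press any loose lid until it snaps shut, and never swing a lid wide open. Then, with all of them aboard, wind the knob counterclockwise until the white pointer is at least 5 mm past the red mark on the drive-box side, and come back clockwise to stop on the mark, so that the screw's backlash is taken up (if you run by it, go back past and come in again the same way). Leave the sieves, bottles and tools where they are.

Things in the scene. Friction and masses are not known exactly. Their poses are not given: they have to be found in the camera images.
- blue_case: blue plastic sample case, 0.35 to 0.65 kg, 100 mm deep (its x) by 80 mm wide (its y), 52 mm high with the lid shut; origin at the centre of its underside, z up, front with the orange spring catch towards its -x. Too wide to grip: it is carried by the handle on its lid. May be absent. The catch stands 8 mm out from the front, up to 59 mm high
- blue_case_handle (a point): middle of the black handle bar on the blue case's lid: a round bar 12 mm thick and 56 mm long along the case's y, its middle 34 mm above the lid's underside (76 mm above the case's underside when shut) and over the case's centre; 24 mm of lid-to-bar height is free below its middle, except at two posts 6 mm wide at the bar's ends
- blue_case_lid (a joint): blue case's lid angle about the hinge on its back (+x) top edge, rad, 0 (shut) to 1.6. At rest under 0.012: caught. A loose lid sits ajar on the catch's nose at about 0.018 to 0.11 and swings up freely when pulled; a caught one gives 0.02 at most and the case comes up with it. Some 5 N down at the lid's front edge or 10 N on the handle bar snaps it shut
- green_case: green plastic sample case, 0.35 to 0.65 kg, 100 mm deep (its x) by 80 mm wide (its y), 52 mm high with the lid shut; origin at the centre of its underside, z up, front with the orange spring catch towards its -x. Too wide to grip: it is carried by the handle on its lid. May be absent. The catch stands 8 mm out from the front, up to 59 mm high
- green_case_handle (a point): middle of the black handle bar on the green case's lid: a round bar 12 mm thick and 56 mm long along the case's y, its middle 34 mm above the lid's underside (76 mm above the case's underside when shut) and over the case's centre; 24 mm of lid-to-bar height is free below its middle, except at two posts 6 mm wide at the bar's ends
- green_case_lid (a joint): green case's lid angle about the hinge on its back (+x) top edge, rad, 0 (shut) to 1.6. At rest under 0.012: caught. A loose lid sits ajar on the catch's nose at about 0.018 to 0.11 and swings up freely when pulled; a caught one gives 0.02 at most and the case comes up with it. Some 5 N down at the lid's front edge or 10 N on the handle bar snaps it shut
- yellow_case: yellow plastic sample case, 0.35 to 0.65 kg, 100 mm deep (its x) by 80 mm wide (its y), 52 mm high with the lid shut; origin at the centre of its underside, z up, front with the orange spring catch towards its -x. Too wide to grip: it is carried by the handle on its lid. May be absent. The catch stands 8 mm out from the front, up to 59 mm high
- yellow_case_handle (a point): middle of the black handle bar on the yellow case's lid: a round bar 12 mm thick and 56 mm long along the case's y, its middle 34 mm above the lid's underside (76 mm above the case's underside when shut) and over the case's centre; 24 mm of lid-to-bar height is free below its middle, except at two posts 6 mm wide at the bar's ends
- yellow_case_lid (a joint): yellow case's lid angle about the hinge on its back (+x) top edge, rad, 0 (shut) to 1.6. At rest under 0.012: caught. A loose lid sits ajar on the catch's nose at about 0.018 to 0.11 and swings up freely when pulled; a caught one gives 0.02 at most and the case comes up with it. Some 5 N down at the lid's front edge or 10 N on the handle bar snaps it shut
- stage: fixed screw stage: steel bed 150 mm (x) by 420 mm (y), 20 mm high; origin at the centre of its underside, y along the screw; a grey drive box, 90 x 100 x 60 mm high, at its -y end carries the knob. Its place and yaw vary
- deck (a point): centre of the top of the carriage's flat deck (black rubber face, no rim, 130 mm along x by 310 mm along y), 50 mm above the table, axes as the stage's; moves with the carriage. The deck takes three cases side by side, 95 mm apart along y
- pointer (a point): tip of the white pointer at the middle of the deck's front (-x) edge; moves with the carriage along the stage's y
- mark_tip (a point): tip of the red target clip on the scale in front of the deck, same axes as the stage at the start; the pointer is on the mark when both have the same y in this frame. Starts 18 to 35 mm to the -y side of the pointer
- knob_grip (a point): centre of the knob's grip, on its upright turning axis, 93 mm above the table: a bar 58 mm long, 14 mm thick and 34 mm high (its top 9 mm above this point) on a 64 mm disc. The bar lies along this point's x, which turns with the knob
- knob (a joint): knob angle in rad, 0 at the start, grows clockwise seen from above; range -14 to 4. 1 rad moves the screw's nut 6 mm: clockwise to the stage's +y (away from the drive box). It takes about 0.1 N m and stays where it is left. The nut has 6 mm of backlash in the carriage (1 rad of idle turning on reversing)
- slack (a joint): where the nut stands in its backlash, in m: -0.003 bearing on the carriage's -y side (driving it counterclockwise, to -y), +0.003 bearing on its +y side (driving it clockwise, to +y), between them free; 0 at the start
- sieve_a: bystander, to be left alone: brass sieve, 80 mm across, 40 mm high; origin at the centre of its underside
- sieve_b: bystander, to be left alone: brass sieve, 80 mm across, 40 mm high; origin at the centre of its underside
- wash_bottle: bystander, to be left alone: white wash bottle, 60 mm across, 170 mm high; origin at the centre of its underside
- reagent: bystander, to be left alone: amber jar, 68 mm across, 150 mm high; origin at the centre of its underside
- beaker: bystander, to be left alone: clear beaker, 70 mm across, 90 mm high; origin at the centre of its underside
- sieve_brush: bystander, to be left alone: brush, 180 mm long, lying flat; origin at its middle, underside
- scoop: bystander, to be left alone: spoon, 170 mm long, lying flat; origin at its middle, underside
Mind the look-alikes: they are no part of the job. There is more than one size of the yellow_case; the job needs the middle-sized.

How it is judged:
By the outcome, as a careful person would: the job done as asked, in the order asked, and still so for the second after the job is handed in, with the robot touching nothing.
Of blue_case, green_case, yellow_case only 2 to 3 are there at a start; the rules pass over those that are not, and their reading is None.
At some moment in a run one of blue_case, green_case, yellow_case may be knocked a few centimetres aside while the robot is not near it.
Once in a run the grip may slacken for a moment while it holds something.
It also fails if it takes over 210 s, if anything falls off the work surface, if the arm or the gripper's body presses on something with over 40 N, if the wrist force passes 120 N, or if a joint passes its speed limit or range.

ROBOT

A 6-joint arm with a two-finger parallel gripper is mounted at the origin on the work surface. World frame = base frame: x ahead of the robot, y to its left, z up, the work surface at z = 0. Lengths are in m, angles in rad, forces in N, time in s.
With the tool pointing down it reaches from about 0.35 to 1 m from the base axis. Payload 7.1 kg.
Tool frame: the origin (TCP) lies on the centre line of the jaws, within the pads' length; the fingertips stand 8 mm ahead of it and the grasp point (between the pads) lies 11 mm behind it (bot.tips_ahead is the distance from the TCP to the fingertips, in m); z points along the fingers, y is the line along which they close (so a half turn about z gives the same grasp; the last joint's range is limited). The gripper opens to 85 mm and grips with 20 to 120 N. Pads are 22 mm wide; open, the fingers measure 114 mm over their backs; the gripper's body (76 mm by 85 mm) begins 54 mm behind the grasp point. The pads swing forward as they close: fully open they stand 13 mm farther back than shut.
Start: joints at [-0.019, 0.423, 1.63, -0, 1.089, -0.019], TCP at [0.625, 0, 0.239] pointing down, gripper open.
Joint ranges: [-3, 3], [-0.9, 2.11], [0.09, 2.58], [-1.31, 4.45], [0.11, 2.69], [-2.54, 2.54]. Speed limits (rad/s): [2.39, 2.39, 3.01, 3.14, 3.14, 3.14].

INTERFACE

Orientations are given as a unit quaternion [w, x, y, z].
In Python, from rig import bot gives the robot as it stands. Calls block until the motion is done:
- bot.goto(position, orientation): joint-space move of the TCP to a pose.
- bot.servo_line(position, rot=None, vel=0.15): straight line of the TCP; rot=None keeps the orientation; vel is the mean speed in m/s.
- bot.move_joints(angles): joint-space move.
- bot.command_gripper(opening, newtons=None): opening from 0.0 (shut) to 1.0 (fully open); newtons is the grip in N (None keeps the last); returns when the fingers have stopped.
- bot.pause(seconds).
- bot.inverse_kinematics(position, orientation): joint angles nearest the present ones, or None.
- bot.grab_frame(name): name is "scene" or "side" or "wrist"; returns a dict with "pixels" (480x640x3 uint8, red, green, blue), "intrinsics" (3x3 intrinsics, pixels), "origin" and "rotation" of the camera in the world. Camera axes: x right, y up, looking along -z (the intrinsics and any distortion apply to the point x, -y, -z); pixel columns grow to the right and rows downward; lengths in m; the calibration is good to about 2 mm. A picture is of the moment at which its call begins. There is no depth.
A pose or a line that the arm cannot do raises bot.Unreachable and nothing moves.
- bot.job_done(): hands the job in; it is judged then, once.
Readings, each from a call of its own:
- bot.current_time_s(): time.
- bot.current_joint_pos(): joint angles.
- bot.current_dq(): joint speeds.
- bot.current_tau(): joint torques, N m.
- bot.current_tool_pos(): TCP position.
- bot.current_ee_rot(): TCP orientation.
- bot.current_ft_force(): force on the tool from outside, world axes, zero at the start.
- bot.current_moment(): the same for the moment, N m.
- bot.current_opening(): opening from 0.0 (shut) to 1.0 (fully open).
- bot.current_grasp_force(): force on a finger pad.
Only numpy, scipy, OpenCV 4.12 (cv2) and the standard library are available. Lean on these libraries where they do the work, as an engineer would, in place of code of your own. Each camera call takes 0.05 s, during which the arm holds its last target. There are 200 camera calls.

## Working session

There is one attempt and no reset: what is moved stays moved. The work goes in short steps, each a Python script; the robot and the scene stay as the last script left them, time stands still between calls to the robot, and variables do not carry over. Pictures are saved under pics/ and viewed, at most 14 in all, crops included, and the job is handed in when it is done.

```bash
ls; mkdir -p pics; python3 - <<'E'
from rig import bot
import cv2
for n in ("scene","side","wrist"):
    f=bot.grab_frame(n); cv2.imwrite(f"pics/{n}0.png",f["pixels"][:,:,::-1])
    print(n,f["intrinsics"],f["origin"],f["rotation"], [k for k in f])
print(bot.current_time_s(), bot.current_ee_rot(), bot.tips_ahead)
E
```

```text
pics
scene [[457.77010969   0.         318.53251966]
 [  0.         457.77010969 236.29402517]
 [  0.           0.           1.        ]] [0.92280214 0.68557723 0.97740562] [0.22491159 0.09969196 0.37345035 0.89443341] ['pixels', 'intrinsics', 'origin', 'rotation']
side [[506.56597849   0.         319.5447637 ]
 [  0.         506.56597849 238.50181163]
 [  0.           0.           1.        ]] [ 0.11258069 -1.07210922  1.06528187] [ 0.90266531  0.39415404 -0.07068162 -0.15761355] ['pixels', 'intrinsics', 'origin', 'rotation']
wrist [[372.88976881   0.         317.84420652]
 [  0.         372.88976881 240.95562073]
 [  0.           0.           1.        ]] [0.62447013 0.07043843 0.3736261 ] [ 9.90219000e-01 -1.39520950e-01  3.90633491e-04  2.88042234e-04] ['pixels', 'intrinsics', 'origin', 'rotation']
0.15 [-4.33948286e-04  7.07095019e-01  7.07118279e-01 -4.30597157e-04] 0.008
```

View pics/scene0.png

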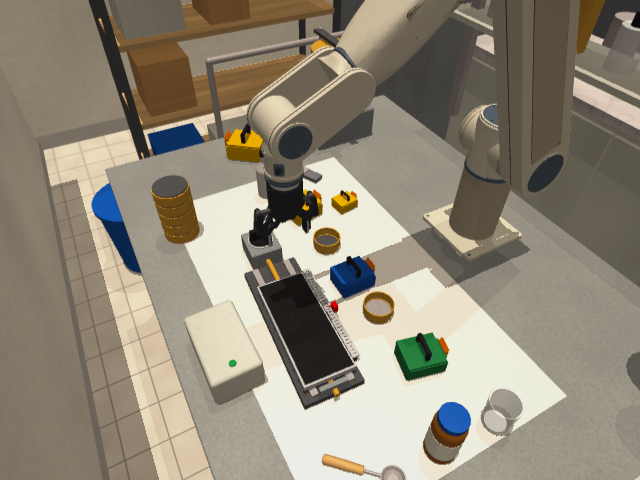

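View pics/side0.png

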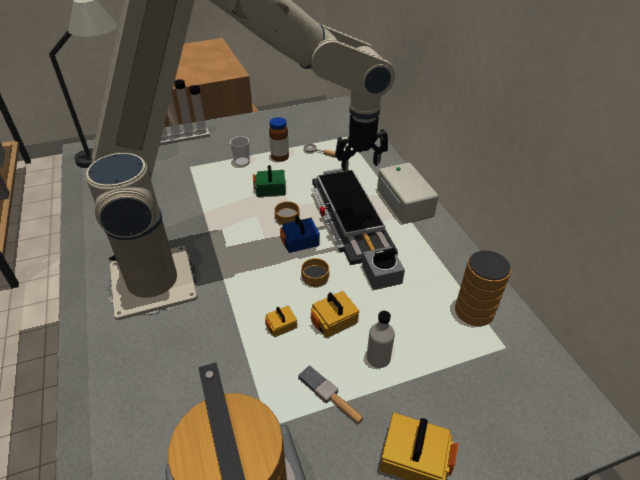

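```bash
cat > h.py <<'E'
from rig import bot
import numpy as np, cv2
from scipy.spatial.transform import Rotation as R
def rot(q): q=np.asarray(q,float); return R.from_quat([q[1],q[2],q[3],q[0]]) if q.shape==(4,) else R.from_matrix(q)
def ray(f,px):
    px=np.atleast_2d(np.asarray(px,float)); K=f["intrinsics"]
    d=np.c_[(px[:,0]-K[0,2])/K[0,0],-(px[:,1]-K[1,2])/K[1,1],-np.ones(len(px))]
    return np.asarray(f["origin"]),rot(f["rotation"]).apply(d)
def onz(f,px,z):
    o,d=ray(f,px); return o+d*((z-o[2])/d[:,2])[:,None]
def tri(f1,p1,f2,p2):
    (o1,d1),(o2,d2)=ray(f1,p1),ray(f2,p2); d1,d2=d1[0],d2[0]
    s=np.linalg.lstsq(np.c_[d1,-d2],o2-o1,rcond=None)[0]; a,b=o1+s[0]*d1,o2+s[1]*d2
    return (a+b)/2,np.linalg.norm(a-b)
def proj(f,P):
    c=rot(f["rotation"]).inv().apply(np.atleast_2d(P)-f["origin"]); K=f["intrinsics"]
    return np.c_[K[0,2]-K[0,0]*c[:,0]/c[:,2],K[1,2]+K[1,1]*c[:,1]/c[:,2]]
RNG={"yellow":((19,120,90),(32,255,255)),"blue":((105,120,40),(125,255,255)),"green":((55,120,40),(80,255,255)),"orange":((5,170,120),(17,255,255)),"red":((0,170,90),(4,255,255))}
def mask(f,c):
    hsv=cv2.cvtColor(f["pixels"],cv2.COLOR_RGB2HSV)
    return cv2.inRange(hsv,*map(np.array,RNG[c]))
def blobs(m,amin=40):
    n,l,s,c=cv2.connectedComponentsWithStats(m); return [(i,s[i],c[i]) for i in range(1,n) if s[i][4]>=amin],l
def quat(yaw): # tool down, fingers close along direction of angle yaw (world)
    r=R.from_euler('z',yaw)*R.from_matrix(np.array([[0,1,0],[1,0,0],[0,0,-1]]).T); q=r.as_quat(); return [q[3],q[0],q[1],q[2]]
def save(f,n): cv2.imwrite(f"pics/{n}.png",f["pixels"][:,:,::-1])
E
python3 - <<'E'
from h import *
np.set_printoptions(precision=3,suppress=True)
for n in ("side","scene"):
    f=bot.grab_frame(n)
    for c in RNG:
        for i,s,ce in blobs(mask(f,c),25)[0]:
            print(n,c,s,ce.round(),onz(f,ce,.045)[0])
s=bot.grab_frame("side")
for nm,px in dict(small=[(269,322),(280,333),(297,323),(285,309)],mid=[(311,305),(325,331),(358,316),(343,293)],large=[(388,414),(380,467),(447,478),(453,432)],deck=[(317,177),(346,172),(382,228),(350,240)]).items():
    P=onz(s,px,.05); print(nm,P[:,:2].tolist(),np.linalg.norm(P-np.roll(P,-1,0),axis=1))
f=bot.grab_frame("scene")
print(tri(f,(260,233),s,(386,257)),tri(f,(334,306),s,(323,211)))
E
```

```text
side yellow [311 291  48  38 895] [334. 310.] [ 0.434 -0.303  0.045]
side yellow [266 306  31  26 419] [281. 318.] [ 0.297 -0.283  0.045]
side yellow [ 382  413   71   67 2982] [417. 447.] [ 0.466 -0.697  0.045]
side blue [270 117  16  12 157] [278. 123.] [0.563 0.649 0.045]
side blue [282 219  37  33 643] [300. 232.] [0.444 0.008 0.045]
side green [256 171  29  17 337] [269. 178.] [0.434 0.305 0.045]
side orange [364 234   9  15  32] [368. 241.] [ 0.621 -0.096  0.045]
side orange [312 311   9  11  29] [315. 316.] [ 0.382 -0.306  0.045]
side orange [ 226  395   56   74 1246] [255. 424.] [ 0.164 -0.537  0.045]
side orange [169 403  42  76 888] [192. 438.] [ 0.033 -0.521  0.045]
side orange [207 437   8  16  34] [211. 445.] [ 0.068 -0.549  0.045]
side orange [171 438   7   9  26] [174. 442.] [-0.004 -0.517  0.045]
side orange [448 443  10  23 153] [453. 454.] [ 0.526 -0.734  0.045]
side orange [203 453  14  11  41] [208. 457.] [ 0.058 -0.572  0.045]
side orange [240 453   6  10  28] [243. 457.] [ 0.123 -0.596  0.045]
side orange [257 460   8   7  25] [261. 462.] [ 0.155 -0.619  0.045]

[... 2269 characters left out ...]
0.3874745986878354, -0.36195885235358605], [0.48238821783738806, -0.34640134703299996], [0.4752175033048309, -0.26221323425988163]] [0.09  0.096 0.084 0.094]
large [[0.43862506066593654, -0.6132296312991844], [0.37482245587617746, -0.7100131133938465], [0.48908262941081937, -0.7737951619859058], [0.549067771876994, -0.6958087583046584]] [0.116 0.131 0.098 0.138]
deck [[0.5854789175265974, 0.2501372945115128], [0.6892302312181184, 0.24406994741689703], [0.682479684590755, -0.06150843798228545], [0.5711568274302121, -0.07815807944020325]] [0.104 0.306 0.113 0.329]
(array([ 0.622, -0.203,  0.079]), np.float64(0.00716529936796386)) (array([0.546, 0.089, 0.037]), np.float64(0.004160629214843332))
```

```bash
python3 - <<'E'
import cv2
im=cv2.imread('pics/side0.png'); cv2.imwrite('pics/sidec.png',cv2.resize(im[150:350,240:440],(800,600) if 0 else (600,600),interpolation=cv2.INTER_CUBIC))
E
```

```text
(no output)
```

View pics/sidec.png

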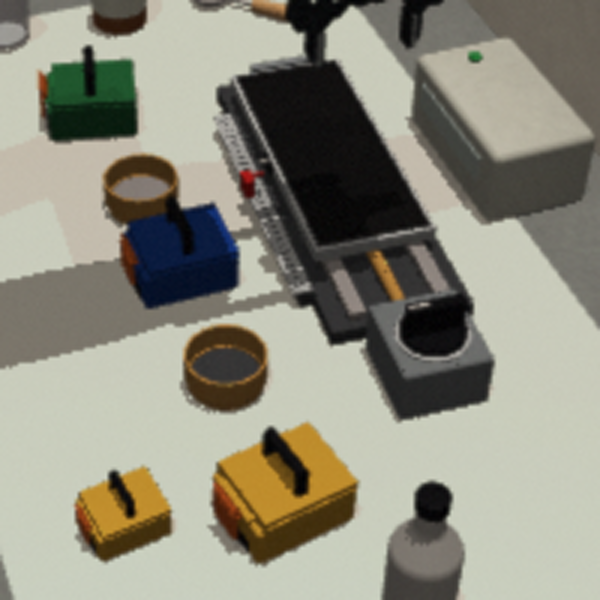

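The three yellow ones in side view are small (281,320), about 50 mm, middle (334,312), about 95x88 mm, and large (416,448), about 130x110 mm. The crop confirms that the middle one at (334,312) fits the 100x80 mm case. Green is at (269,180), blue at (300,234), the knob at (386,257) and the red mark at (323,211). Next I'll look closely with the wrist camera at the deck, then at each case.

```bash
cat >> h.py <<'E'
def dark(f,v=60):
    hsv=cv2.cvtColor(f["pixels"],cv2.COLOR_RGB2HSV); return cv2.inRange(hsv,np.array((0,0,0)),np.array((180,130,v)))
def look(c,xy,yaw=0.,z=.24,dy=0.):
    """go above, find case colour c, return frame, handle xy (z=.08), bar yaw as closing direction"""
    bot.goto([xy[0],xy[1],z],quat(yaw)); f=bot.grab_frame("wrist"); return f,case(f,c,xy)
def case(f,c,xy):
    b,l=blobs(mask(f,c),300)
    t=proj(f,[xy[0],xy[1],.05])[0]; i=min(b,key=lambda q:np.hypot(*(q[2]-t))-0.0*q[1][4])[0]
    m=(l==i).astype(np.uint8); pts=cv2.findNonZero(m); h=cv2.convexHull(pts)
    hm=cv2.fillConvexPoly(np.zeros_like(m),h,1); d=cv2.morphologyEx(dark(f)&(hm*255),cv2.MORPH_OPEN,np.ones((3,3)))
    bb,dl=blobs(d,60)
    if not bb: return None
    j=max(bb,key=lambda q:q[1][4])[0]; p=np.argwhere(dl==j)[:,::-1]
    W=onz(f,p,.080)[:,:2]; (cx,cy),(w,hh),a=cv2.minAreaRect(W.astype(np.float32))
    bx=cv2.boxPoints(((cx,cy),(w,hh),a)); e=[bx[1]-bx[0],bx[2]-bx[1]]; e=max(e,key=np.linalg.norm)
    yaw=np.arctan2(e[1],e[0])-np.pi/2; yaw=(yaw+np.pi/2)%np.pi-np.pi/2
    return np.array([cx,cy]),yaw,sorted((w,hh)),p.mean(0)
E
python3 - <<'E'
from h import *
np.set_printoptions(precision=3,suppress=True)
bot.servo_line([.62,.0,.40],vel=.2)
bot.goto([.60,.04,.45],quat(0)); f=bot.grab_frame("wrist"); save(f,"deck")
print(f["origin"],f["rotation"],bot.current_time_s())
for c in ("blue","green"):
    xy={"blue":(.45,.02),"green":(.44,.31)}[c]
    f,r=look(c,xy,z=.26); save(f,c); print(c,r,f["origin"],f["rotation"],bot.current_time_s())
    for i,s,ce in blobs(mask(f,"orange"),30)[0]: print(s,onz(f,ce,.05))
E
```

```text
[0.599 0.111 0.585] [ 0.99  -0.14  -0.     0.001] 1.725
blue (array([0.446, 0.02 ]), np.float32(-0.009512901), [0.010545864701271057, 0.05934898927807808], array([310.722, 218.189])) [0.451 0.09  0.396] [ 0.99  -0.14  -0.001 -0.   ] 2.7333
green (array([0.433, 0.304]), np.float32(-0.23358977), [0.011248720809817314, 0.059668656438589096], array([309.516, 223.514])) [0.44  0.38  0.395] [ 0.99 -0.14 -0.    0.  ] 3.9
[327 367  26  28  49] [[0.467 0.122 0.05 ]]
```

View pics/deck.png

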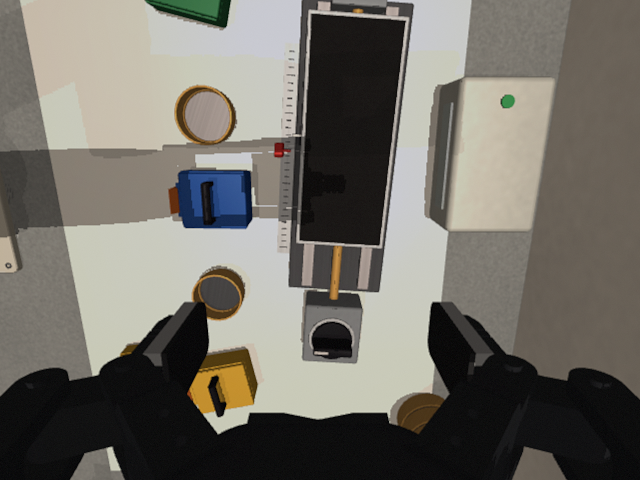

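View pics/blue.png

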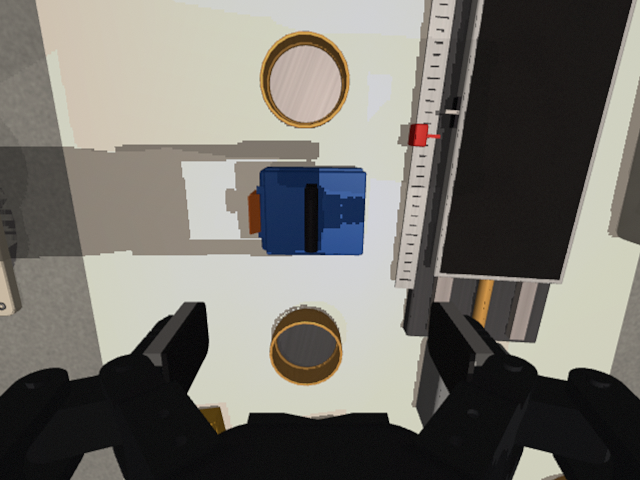

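```bash
python3 - <<'E'
from h import *
np.set_printoptions(precision=4,suppress=True)
K=np.array([[372.88976881,0,317.84420652],[0,372.88976881,240.95562073],[0,0,1]])
q=[ 0.990219,-0.13952, 0.0003, 0.0005]
im=cv2.imread("pics/deck.png")[:,:,::-1]
f=dict(intrinsics=K,origin=np.array([.599,.111,.585]),rotation=q,pixels=np.ascontiguousarray(im))
d=dark(f,45); b,l=blobs(d,3000)
t=[x for x in b if 300<x[2][0]<410 and x[2][1]<240][0]; m=(l==t[0]).astype(np.uint8)
m=cv2.morphologyEx(m,cv2.MORPH_CLOSE,np.ones((15,15))); m=cv2.morphologyEx(m,cv2.MORPH_OPEN,np.ones((25,25)))
P=onz(f,np.argwhere(m)[:,::-1],.05)[:,:2].astype(np.float32)
print(t[1],cv2.minAreaRect(P))
C=onz(f,[(309.5,13),(409,20.5),(381,246),(299,241)],.05)[:,:2]; print(C,np.linalg.norm(C-np.roll(C,-1,0),axis=1),C.mean(0))
for a,b2 in ((0,3),(1,2)): v=C[a]-C[b2]; print("yaw",np.arctan2(-v[0],v[1]))
E
python3 - <<'E'
from h import *
np.set_printoptions(precision=4,suppress=True)
f,r=look("yellow",(.43,-.31),z=.26); save(f,"yellow"); print(r,bot.current_time_s())
b=cv2.imread("pics/blue.png"); g=cv2.imread("pics/green.png")
cv2.imwrite("pics/gy.png",np.hstack([cv2.resize(g[100:350,180:480],(400,333)),cv2.resize(cv2.imread("pics/yellow.png")[100:350,180:480],(400,333))]))
E
```

```text
[  300    14   105   231 19476] ((0.640136182308197, 0.10454200953245163), (0.29935750365257263, 0.11932709068059921), 86.20964050292969)
[[ 0.5879  0.2583]
 [ 0.7148  0.25  ]
 [ 0.6934 -0.0506]
 [ 0.5706 -0.0429]] [0.1272 0.3013 0.123  0.3017] [0.6417 0.1037]
yaw -0.05725111330969678
yaw -0.07103066055090661
(array([ 0.4352, -0.3013]), np.float32(0.18671346), [0.009709587320685387, 0.05774791166186333], array([323.5125, 208.3172])) 6.1667
```

View pics/gy.png

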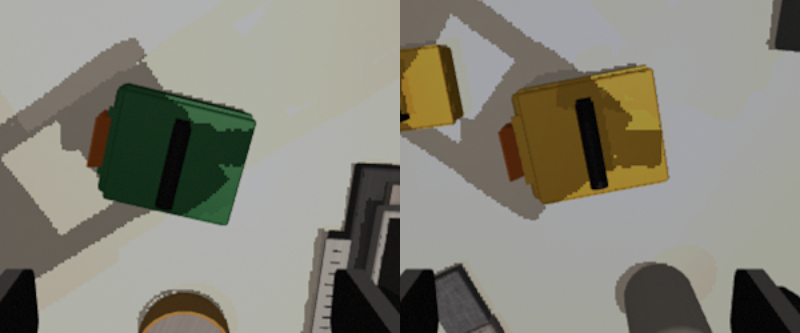

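Green has its catch to the left with yaw about -0.23, and yellow likewise with yaw about +0.19. The deck centre is near (0.641, 0.104) with yaw about -0.064. Blue goes first: look, grip, tug.

```bash
cat >> h.py <<'E'
DC=np.array([.641,.104]); DY=-.064
UX=np.array([np.cos(DY),np.sin(DY)]); UY=np.array([-UX[1],UX[0]])
def fz(n=4):
    v=[]
    for _ in range(n): v.append(np.array(bot.current_ft_force())[2]); bot.pause(.03)
    return np.mean(v)
def grab(c,xy,yaw,zt=.070,N=60):
    bot.command_gripper(.5); bot.goto([*xy,.15],quat(yaw)); f=bot.grab_frame("wrist"); 
    f0=fz(); bot.servo_line([*xy,zt],vel=.1); bot.command_gripper(0.,N); 
    print("grip open",bot.current_opening(),"gf",bot.current_grasp_force(),"dF",fz()-f0); return f0
def up(dz,vel=.03):
    p=np.array(bot.current_tool_pos()); bot.servo_line([p[0],p[1],p[2]+dz],vel=vel)
E
python3 - <<'E'
from h import *
f,(xy,yaw,_,_)=look("blue",(.446,.02),z=.24); print(xy,yaw)
f0=grab("blue",xy,yaw); g=fz()
for k in range(4):
    up(.002); print(k,fz()-f0,bot.current_tool_pos()[2])
save(bot.grab_frame("side"),"b_side"); print(f0,g,bot.current_time_s())
E
```

```text
[0.44609845 0.01980223] -0.004802346
grip open 0.11714417927374776 gf 58.72175216674805 dF 6.190174493883547
0 -4.587643768338673 0.07219955980884381
1 -4.643146817853828 0.07420394238085748
2 -5.109800161283454 0.07624520521031257
3 -4.474430145203776 0.07826049806920768
0.3228166886508693 6.508546839989446 11.7917
```

```bash
cat >> h.py <<'E'
def place(slot,via=(),zc=.158,f0=0.,zt=.120):
    p=np.array(bot.current_tool_pos()); q=quat(DY); xy=DC+slot*.095*UY
    bot.servo_line([p[0],p[1],zc],vel=.12); w=fz(); print("weight",w-f0,"open",bot.current_opening(),"gf",bot.current_grasp_force())
    for v in via: bot.servo_line([*v,zc],vel=.2)
    bot.servo_line([*xy,zc],rot=q,vel=.2); bot.pause(.3); w=fz(); print("weight",w-f0,bot.current_grasp_force())
    bot.servo_line([*xy,zt+.008],vel=.08); z=zt+.008
    while z>zt-.004:
        z-=.001; bot.servo_line([*xy,z],vel=.02); F=fz(2)-f0
        if F>-.5: break
    print("set z",z,"F",F)
    bot.command_gripper(.5); bot.servo_line([*xy,.20],vel=.15); print(bot.current_time_s())
E
python3 - <<'E'
from h import *
place(0,f0=.32)
bot.goto([.60,.02,.30],quat(0)); f=bot.grab_frame("wrist"); save(f,"b_on"); print(case(f,"blue",DC))
E
```

```text
weight -5.0485915872646085 open 0.11698642800563606 gf 58.58066976070404
weight -4.4278026048809265 58.498971462249756
set z 0.12 F 2.419121390063039
18.55
(array([0.64629793, 0.10395426]), np.float32(-0.0636518), [0.014536648988723755, 0.06596264988183975], array([370.6118068, 117.1431127]))
```

View pics/b_on.png

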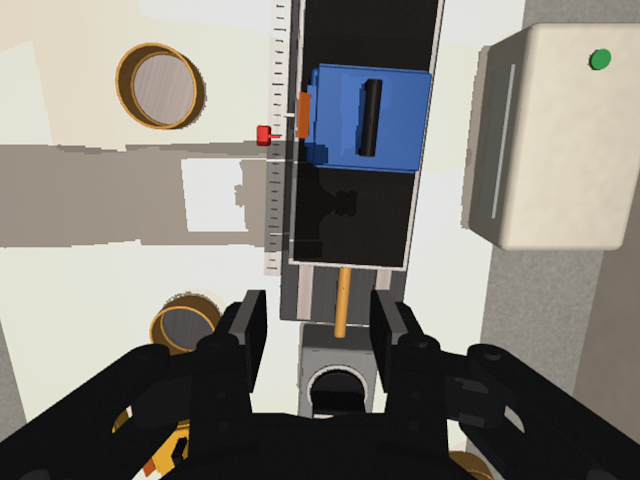

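Blue sits squarely on the deck with its catch at (303,115); the white pointer (290,115) and red clip (264,135) are visible. Next is green.

```bash
cat >> h.py <<'E'
def tug(c,xy):
    f,r=look(c,xy,z=.24); xy,yaw=r[0],r[1]; print(c,xy,yaw,r[2])
    f0=grab(c,xy,yaw); out=[]
    for k in range(4): up(.002); out.append(round(fz()-f0,2))
    print("tug",out,f0,"z",bot.current_tool_pos()[2],"t",bot.current_time_s()); return f0
E
python3 - <<'E'
from h import *
tug("green",(.433,.304)); save(bot.grab_frame("side"),"g_side")
E
```

```text
green [0.43279323 0.30382735] -0.24079394 [0.011646347120404243, 0.05889008939266205]
grip open 0.11625450871088022 gf 58.545207381248474 dF 6.588613533415012
tug [np.float64(-6.11), np.float64(-6.07), np.float64(-6.05), np.float64(-6.05)] 0.09858523191503656 z 0.07817902358520483 t 24.3917
```

```bash
python3 - <<'E'
from h import *
place(1,f0=.1)
tug("yellow",(.435,-.301))
E
```

```text
weight -6.3533079792824525 open 0.11458183389265807 gf 58.8074254989624
weight -6.124059798507838 58.741936683654785
set z 0.12 F 3.0519352084871048
31.325
yellow [ 0.43528524 -0.30062926] 0.18904853 [0.009755000472068787, 0.05945698916912079]
grip open 0.11363237059078207 gf 58.6774867773056 dF 5.314049622770866
tug [np.float64(-2.45), np.float64(-2.13), np.float64(-2.15), np.float64(-3.21)] -0.037522339101197316 z 0.0782701860536244 t 37.2083
```

Green came up as a whole at 6 N. Yellow gives only about 2 N, below the minimum case weight of 3.4 N, so its lid is loose. I'll press it down.

```bash
python3 - <<'E'
from h import *
p=np.array(bot.current_tool_pos()); z=p[2]; tr=[]
while z>.058:
    z-=.001; bot.servo_line([p[0],p[1],z],vel=.02); F=fz(2); tr.append((round(z,4),round(F,1)))
    if F>22: break
print(tr)
z0=bot.current_tool_pos()[2]
bot.servo_line([p[0],p[1],z+.003],vel=.02)
out=[]
for k in range(5): up(.002); out.append(round(fz(),2))
print(out,bot.current_tool_pos()[2],bot.current_opening(),bot.current_time_s())
save(bot.grab_frame("side"),"y_side")
E
```

```text
[(np.float64(0.0773), np.float64(-2.5)), (np.float64(0.0763), np.float64(0.1)), (np.float64(0.0753), np.float64(2.7)), (np.float64(0.0743), np.float64(3.1)), (np.float64(0.0733), np.float64(3.8)), (np.float64(0.0723), np.float64(0.1)), (np.float64(0.0713), np.float64(-1.1)), (np.float64(0.0703), np.float64(1.7)), (np.float64(0.0693), np.float64(7.7)), (np.float64(0.0683), np.float64(17.5)), (np.float64(0.0673), np.float64(28.1))]
[np.float64(-5.03), np.float64(-4.91), np.float64(-5.42), np.float64(-4.54), np.float64(-4.93)] 0.07965446782143884 0.11483656102046286 42.9083
```

```bash
python3 - <<'E'
from h import *
place(-1,via=[(.45,-.02)],f0=0.)
bot.goto([.60,.0,.32],quat(0)); f=bot.grab_frame("wrist"); save(f,"all_on")
for c in ("blue","green","yellow"): print(c,case(f,c,DC+{"blue":0,"green":.095,"yellow":-.095}[c]*UY))
E
```

```text
weight -4.82729568944895 open 0.11157755575063032 gf 58.84658932685852
weight -4.782296244009975 58.79658401012421
set z 0.12 F 1.1931544917491241
51.1167
blue (array([0.64637733, 0.10652816]), np.float32(-0.053056), [0.013836205936968327, 0.06597847491502762], array([368.01167315,  92.31712062]))
green (array([0.6512329 , 0.17981386]), np.float32(-1.570452), [0.007788419257849455, 0.014972061850130558], array([375.3880597,   4.1119403]))
yellow (array([ 6.38521373e-01, -5.38714230e-05]), np.float32(-0.04289353), [0.012841795571148396, 0.06630116701126099], array([356.3784153 , 204.13114754]))
```

View pics/all_on.png

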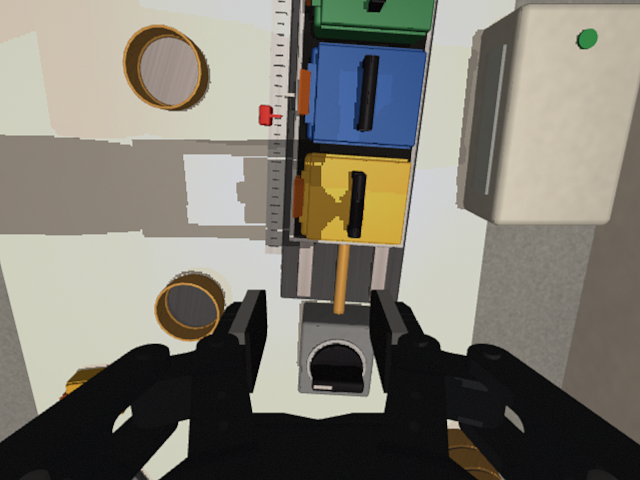

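```bash
python3 - <<'E'
from h import *
bot.command_gripper(.6)
bot.goto([.622,-.20,.25],quat(0)); f=bot.grab_frame("wrist"); save(f,"knob0")
im=f["pixels"][:,:,::-1]
u=proj(f,[.622,-.203,.1])[0]; print(u,f["origin"])
x,y=int(u[0]),int(u[1]); a=cv2.resize(im[max(0,y-60):y+60,x-80:x+80],(560,420),interpolation=cv2.INTER_CUBIC)
a=cv2.convertScaleAbs(a,alpha=2.2); cv2.imwrite("pics/knob0c.png",a); print(bot.current_time_s())
E
```

```text
[317.57560042 231.5145871 ] [ 0.62193552 -0.12886652  0.38535539]
52.8917
```

View pics/knob0c.png

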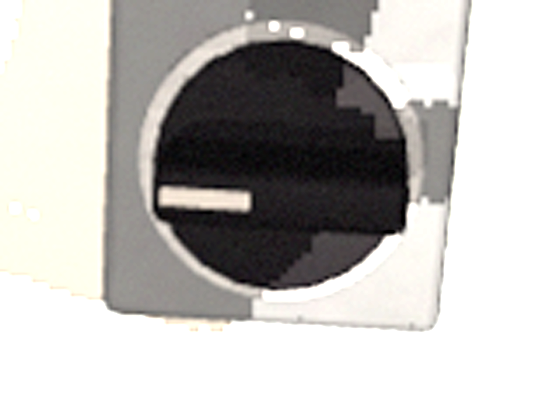

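```bash
cat >> h.py <<'E'
MK=np.array([.553,.090])
def gap_view(name,z=.19):
    p=MK-.0705*UY; bot.goto([*p,z],quat(DY)); bot.pause(.2); f=bot.grab_frame("wrist")
    u=proj(f,[*MK,.045])[0]; x,y=int(u[0]),int(u[1]); c=f["pixels"][y-50:y+50,x-60:x+60,::-1]
    cv2.imwrite(f"pics/{name}.png",cv2.resize(c,(720,600),interpolation=cv2.INTER_CUBIC)); np.save(f"pics/{name}.npy",c)
    print("view off",x-60,y-50,"scale 6","t",bot.current_time_s(),f["origin"]); return f,x-60,y-50
E
python3 - <<'E'
from h import *
q=bot.current_joint_pos(); print("j6 at yaw0 knob",q[5],q[0])
K=np.array([[372.88976881,0,317.84],[0,372.89,240.96],[0,0,1]])
f=dict(intrinsics=K,origin=np.array([.62193552,-.12886652,.38535539]),rotation=[.990219,-.13952,.0003,.0005])
print("bar",onz(f,(317.3,229.6),.102),"disc",onz(f,(237+283/3.5,171+160/3.5),.068))
gap_view("gap0")
E
```

```text
j6 at yaw0 knob -0.3287202418776823 -0.32740488522242656
bar [[ 0.62136983 -0.20106809  0.102     ]] disc [[ 0.62178042 -0.19817702  0.068     ]]
view off 256 82 scale 6 t 54.0917 [0.55355382 0.08888501 0.32538324]
```

View pics/gap0.png

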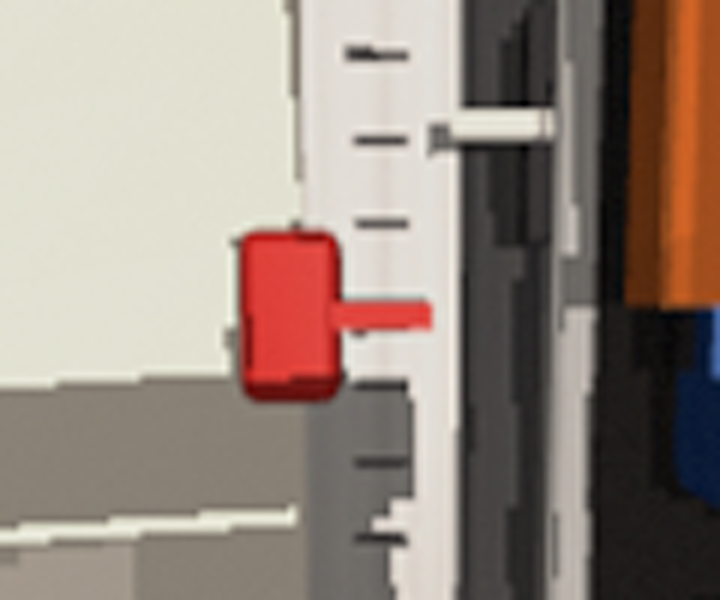

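Pointer at crop (440,124) and red tip at (430,315): about 24 mm apart, within the 18 to 35 mm given. Next I'll grip the knob across its bar.

```bash
cat >> h.py <<'E'
KN=np.array([.6216,-.2000])
def j6_by(ccw,step=.35):
    """turn tool counterclockwise seen from above by ccw rad about its own axis"""
    n=int(np.ceil(abs(ccw)/step)); q=np.array(bot.current_joint_pos())
    mx=0
    for k in range(1,n+1):
        t=q.copy(); t[5]-=ccw*k/n; bot.move_joints(t); mx=max(mx,np.linalg.norm(np.array(bot.current_ft_force())[:2]))
    print("turned",q[5]-bot.current_joint_pos()[5],"max lat",mx,"mom",np.array(bot.current_moment()).round(2),"open",bot.current_opening())
def grip_knob(yaw,zt=.084,N=40):
    bot.command_gripper(.5); bot.goto([*KN,.16],quat(yaw)); bot.servo_line([*KN,zt],vel=.1)
    f0=np.array(bot.current_ft_force()); bot.command_gripper(0.,N); bot.pause(.2)
    print("j6",bot.current_joint_pos()[5],"open",bot.current_opening(),"gf",bot.current_grasp_force(),"dF",(np.array(bot.current_ft_force())-f0).round(1),"t",bot.current_time_s())
E
python3 - <<'E'
from h import *
K=np.array([[372.88976881,0,317.84],[0,372.89,240.96],[0,0,1]])
bot.servo_line([*np.array(bot.current_tool_pos())[:2],.26])
grip_knob(-np.pi/2+DY)
E
```

```text
j6 1.305324601512412 open 0.1563582304406898 gf 40.17707705497742 dF [-1.  -1.2  6.3] t 57.5583
```

```bash
python3 - <<'E'
from h import *
j6_by(.6); print(np.array(bot.current_ft_force()).round(1))
j6_by(np.pi-.6)
bot.command_gripper(.5); up(.076,.15)
grip_knob(-np.pi/2+DY)
j6_by(2.75); print(bot.current_time_s())
bot.command_gripper(.5); up(.12,.15)
f,ox,oy=gap_view("gap1")
for nm,p in (("wp",(440,124)),("m",(430,315))): pass
E
```

```text
turned 0.5943643949349647 max lat 2.806794920330374 mom [0.42 0.2  0.1 ] open 0.1582868927014649
[-1.1  2.6  3.6]
turned 2.534461788621157 max lat 6.464288349252348 mom [0.12 1.1  0.13] open 0.15608534744271094
j6 1.305188102104313 open 0.15753248106788464 gf 40.40772199630737 dF [-0.2 -1.   6.2] t 66.925
turned 2.745690064461219 max lat 7.0523091974823275 mom [0.64 0.89 0.03] open 0.15563041713460096
70.325
view off 257 82 scale 6 t 73.275 [0.55299196 0.08945703 0.32493378]
```

View pics/gap1.png

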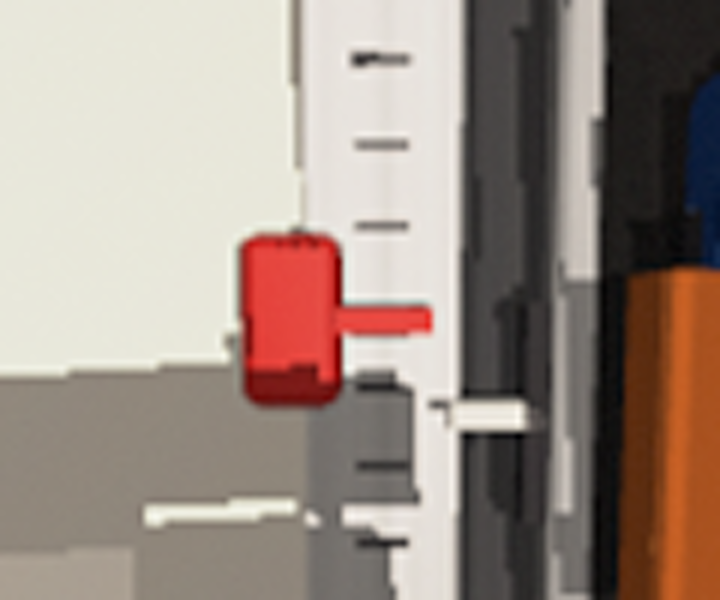

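The pointer (430,414) is now past the red tip (430,320). Calibrated by the 32.3 mm screw travel, that is about 10.7 mm past. Coming back clockwise needs 6 + 10.7 mm, or about 2.79 rad. I'll go 2.3 rad first and then measure.

```bash
cat >> h.py <<'E'
def gap(name):
    c=np.load(f"pics/{name}.npy").astype(float)
    g=c[:,78:86].min(2).mean(1); b=np.convolve(g,np.ones(5),'valid'); k=b.argmax()+2; s=slice(k-4,k+5)
    w=np.clip(g[s]-np.median(g),0,None); pv=(np.arange(k-4,k+5)*w).sum()/w.sum()
    r=np.clip(c[:,60:70,2]-c[:,60:70,:2].max(2),0,None).mean(1); r[r<20]=0; mv=(np.arange(100)*r).sum()/r.sum()
    return pv,mv,(mv-pv)*.685   # + : pointer on +y side, mm
E
python3 - <<'E'
from h import *
print(gap("gap0"),gap("gap1"))
up(.05,.15)
grip_knob(-np.pi/2+DY+2.7457)
j6_by(-2.3)
bot.command_gripper(.5); up(.12,.15)
gap_view("gap2"); print(gap("gap2"))
E
```

```text
(np.float64(20.180336396740074), np.float64(52.18970420932878), np.float64(21.926416951623267)) (np.float64(68.7828790459966), np.float64(52.97498915714905), np.float64(-10.82840457386057))
j6 -1.4404177550343582 open 0.157926547547237 gf 40.126195549964905 dF [-2.1 -2.9  6. ] t 76.8083
turned -2.292928609040063 max lat 6.3894816292547345 mom [-0.5   0.86 -0.06] open 0.15529910781237596
view off 256 82 scale 6 t 82.1833 [0.55344369 0.08889283 0.32492251]
(np.float64(56.62050193762687), np.float64(52.18943406746585), np.float64(-3.0352814910603008))
```

```bash
python3 - <<'E'
from h import *
up(.05,.15)
grip_knob(-np.pi/2+DY+2.7457-2.2929)
j6_by(-.495)
bot.command_gripper(.5); up(.12,.15)
gap_view("gap3"); print(gap("gap3"))
E
```

```text
j6 0.8525657937257525 open 0.1601393278717958 gf 39.94396448135376 dF [-2.   0.4  5.9] t 85.325
turned -0.48911192232689316 max lat 1.515597787003518 mom [-0.35  0.08 -0.09] open 0.15821524103031312
view off 257 82 scale 6 t 88.775 [0.55317204 0.08927105 0.3249174 ]
(np.float64(52.90694345025054), np.float64(52.8381494454174), np.float64(-0.04712389331069886))
```

View pics/gap3.png

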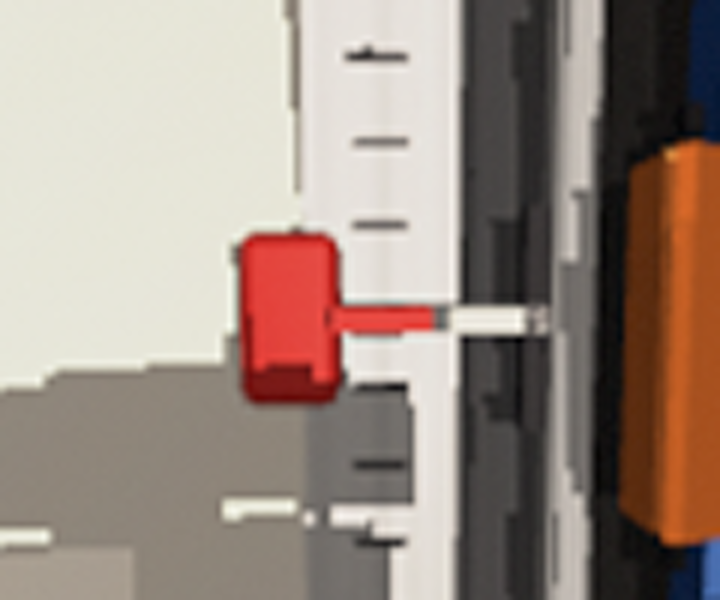

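The pointer (440,320) is level with the red tip (435,320). I'll take one overall check, then hand in.

```bash
python3 - <<'E'
from h import *
up(.1,.15); bot.goto([.60,.02,.42],quat(0)); save(bot.grab_frame("wrist"),"end")
E
```

```text
(no output)
```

View pics/end.png

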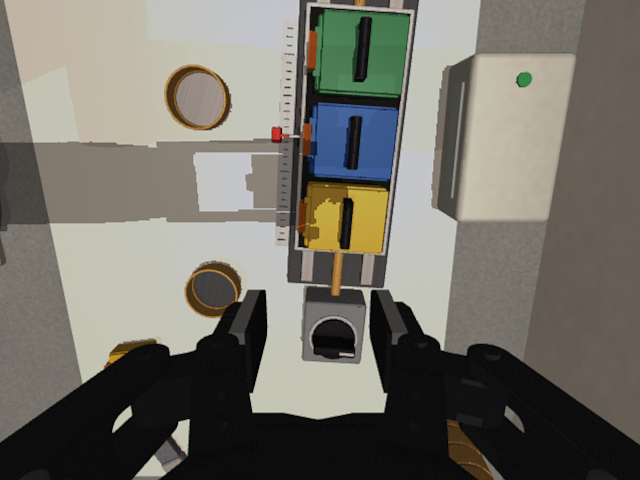

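All three cases stand on the deck with their lids down: green (362,50), blue (352,140) and yellow (347,218). The pointer is still on the mark (285,136) and the sieves have not moved.

```bash
python3 -c "
from rig import bot
print(bot.job_done(),bot.current_time_s())"
```

```text
the job is handed in; nothing more can be done
the job is handed in; nothing more can be done
```

The job is handed in: all three cases are on the deck, and the one loose lid (yellow) was pressed shut and held in a second tug. The pointer went about 10.8 mm past the mark and came back clockwise to stop within about 0.1 mm of it by the camera.

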